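Find the stain bottle that still rattles, run it on the touch mixer, hand it over

TASK

Two of the three sealed stain bottles in the rack have set solid; in the third the steel mixing ball still runs and rattles from end to end. Lift and shake or tip the bottles end to end to find that one, leaving the silent ones lying in the rack's slots and never on the mixer; then lay the good one flat on the middle of the mixer's platform and, still gripping it, push the sprung platform fully down for about a second. Finish still holding that bottle out level near the far edge of the bench, well up off the surface, and do not upset the things standing round about.

Things in the scene. Friction and masses are not known exactly. Their poses are not given: they have to be found in the camera images.
- stain_1: one of three sealed stain bottles, alike outside, lying in the rack: cream square-section body 46 x 46 mm, 110 mm along its x, then a fixed round black cap (33 mm across) out to x = +80 mm; the base end is at x = -55 mm. Origin at the centre of the body's underside, z up. 0.21 to 0.27 kg with contents
- stain_2: second bottle, as stain_1. In one bottle, any of the three, a 32 mm, 0.134 kg steel ball is free inside and can run 36 mm either way from the middle along x. At the start it lies at the cap end; it stays put while the bottle is level and rolls to the lower end when tipped by over 0.2 rad, shifting the balance by up to 0.09 N m
- stain_3: third bottle, as stain_1. In two of the three the contents (as heavy as the ball) have set solid, centred in the body, and nothing moves when shaken
- rack: fixed teal rack, 96 mm (its x) by 244 mm (its y), top at 18 mm. Three slots along its x, open at both ends, at y = -84, 0, +84 mm, 50 mm wide, 10 mm deep; a bottle lies in each with its base end towards -x, its underside 8 mm above the rack's origin. 38 mm is free between bottles, enough for a finger, not for a wide-open gripper. Origin at the centre of its underside
- mixer: fixed touch vortex mixer, round white housing 96 mm across, 78 mm tall, knob and switch on its front (-x), black platform on top in the middle, standing between a fixed grey drawer cabinet (150 mm tall, beyond y = +0.07) and a fixed blue paper bin (about 140 mm, papers higher, beyond y = -0.10). Origin at the centre of its underside; z up
- platform (a point): centre of the top of the mixer's flat black rubber platform, 80 mm across, on which the bottle is pressed: 94 mm above the bench when up. It moves with the sprung head
- mixer_head (a joint): how far the sprung platform is pushed down, m: 0 up, 0.006 fully down on its stop. It starts to give at about 2 N and is fully down at about 8 N
- bench_far_edge (a point): a point on the far edge of the bench top, x = 0.72, z = 0; the edge runs along y. A fixed square service pole rises beyond it, from x = 0.76 on, y -0.24 to -0.16
- bottle_1: bystander: small white bottle, 30 mm across, 50 mm tall; origin at the centre of its base
- bottle_2: bystander: small bottle with a blue label, 30 mm across, 60 mm tall; origin at the centre of its base
- felt_wheel: bystander: cream felt polishing wheel, 36 mm across, 12 mm thick, lying flat; origin at the centre of its base

How it is judged:
By the outcome, as a careful person would: the job done as asked, in the order asked, and still so for the second after the job is handed in, while the arm keeps its last pose, push and grip.
It also fails if it takes over 72 s, if anything falls off the work surface, if the arm or the gripper's body presses on something with over 40 N, if the wrist force passes 120 N, or if a joint passes its speed limit or range.

ROBOT

A 6-joint arm with a two-finger parallel gripper is mounted at the origin on the work surface; the furniture and walls round the work are solid. World frame = base frame: x ahead of the robot, y to its left, z up, the work surface at z = 0. Lengths are in m, angles in rad, forces in N, time in s.
With the tool pointing down it reaches from about 0.25 to 0.775 m from the base axis. Payload 4 kg.
Tool frame: the origin (TCP) lies on the centre line of the jaws, within the pads' length; the fingertips stand 8 mm ahead of it and the grasp point (between the pads) lies 11 mm behind it; y points along the fingers, x is the direction in which the jaws open and shut, and the axes are right-handed (so a half turn about y gives the same grasp; the last joint's range is limited). The gripper opens to 94 mm and grips with 3 to 60 N. Pads are 16 mm wide; open, the fingers measure 119 mm over their backs; the gripper's body (75 mm by 177 mm) begins 78 mm behind the grasp point.
Start: joints at [1.091, 0.087, 1.371, -0, 1.684, -0.103], TCP at [0.202, 0.511, 0.214] pointing down, gripper open.
Joint ranges: [-3.1, 3.1], [-0.76, 2.03], [0.27, 2.55], [-1.08, 4.22], [0.17, 2.65], [-2.57, 2.57]. Speed limits (rad/s): [2.79, 2.79, 3.14, 3.14, 3.14, 3.14].

INTERFACE

Orientations are given as [roll, pitch, yaw] about the fixed x, y, z axes, in that order (R = Rz(yaw) Ry(pitch) Rx(roll)).
In Python, from bench import robot gives the robot as it stands.
- The arm moves only by the tool step_arm, never from a script. Its argument "commands" is a list of rows, each an object with "xyz": the shift along the world's x, y, z in m, a list of three; "twist": the turn, a rotation vector about the world's x, y, z in degrees, a list of three. In form: [{"xyz": [tx, ty, tz], "twist": [ax, ay, az]}, ...]. A call has 1 to 12 rows; each row is the pose to reach, as a shift and turn from the pose commanded when the call began; what a row does not reach only later rows make up. A row lasts 1/12 s, in which the tool goes at most 41.7 mm and 7.16 degrees, less where a joint would pass 70% of its speed; a pose out of reach is approached as far as the arm can. A call with a gripper value outside its range is refused whole. "fingers" is the closure in counts, from 0 (fully open) to 255 (shut), set as the call begins (left out, the last holds). The fingers move at their own pace and stop on an object; the grip force is fixed at half the most. Time passes only in rows, so rows that repeat a pose let the fingers close. It gives the time, the measured TCP pose, the force and the opening at its end, in the units of the state.
- robot.get_obs(): the state, without advancing time (a new reading comes with each control period).
- robot.snapshot(name): name is "scene" or "top" or "wrist"; returns (picture, depth): 400x640x3 uint8, red, green, blue; 400x640 float32, m along the optical axis (not along the pixel's ray), 0 where there is no reading.
- robot.camera_info(name): a dict with "fx", "fy", "cx", "cy" (pixels), "k1" (the pictures are not rectified: a ray, as slopes to the right and down, at radius r is drawn at 1 + k1 r^2 times it, then the intrinsics apply), "R" (3x3) and "t" (3): a world point X has camera coordinates R X + t. Camera axes: x right, y down, z forward; pixel columns grow to the right and rows downward; lengths in m; the calibration is good to about 2 mm. A picture is of the moment at which its call begins: read the wrist's pose just before it. camera_info takes no time and is no camera call; for the wrist camera it gives the pose at the moment of the call.
- robot.close_job(): hands the job in, once; it reports no verdict.
The state is a dict: "time": time; "joint_positions": joint angles; "qvel": joint speeds; "joint_torque": joint torques, N m; "tool_pos": TCP position; "ee_rot": TCP orientation; "wrist_force": force on the tool from outside, world axes, zero at the start; "wrist_torque": the same for the moment, N m; "width": finger opening in m.
Only numpy, scipy, OpenCV 4.12 (cv2) and the standard library are available. Lean on these libraries where they do the work, as an engineer would, in place of code of your own. Each camera call takes 0.05 s, during which the arm holds its last target.

## Working session

There is one attempt and no reset: what is moved stays moved. The work goes in short steps, Python scripts to look and compute and a tool call to move; the robot and the scene stay as the last step left them, time stands still between calls to the robot, and variables do not carry over. Pictures are saved under pics/ and viewed, and the job is handed in when it is done.

Besides the shell and the picture viewer there is one more tool, called after ">>>" as a command line: name --argument value ..., lists and objects as JSON in quotes. step_arm: Moves the arm, as the interface text tells. Its arguments: {"type":"object","properties":{"commands":{"type":"array"},"fingers":{"type":"number"}},"required":["commands"]}

```bash
mkdir -p pics; ls; cat > h.py <<'E'
import numpy as np, cv2
from bench import robot
def snap(n,f):
    p,d=robot.snapshot(n); cv2.imwrite('pics/'+f+'.png',p[:,:,::-1]); np.savez('pics/'+f+'.npz',p=p,d=d); return p,d
def ray(n,u,v,ci=None):
    c=ci or robot.camera_info(n)
    x=(u-c['cx'])/c['fx'];y=(v-c['cy'])/c['fy'];rd=np.hypot(x,y);r=rd
    for _ in range(20): r=rd/(1+c['k1']*r*r)
    s=r/rd if rd>0 else 1
    R=np.array(c['R']);t=np.array(c['t'])
    return -R.T@t, R.T@np.array([x*s,y*s,1])
def onz(n,u,v,z,ci=None):
    o,d=ray(n,u,v,ci); return o+d*(z-o[2])/d[2]
def pt(n,u,v,dep,ci=None):
    o,d=ray(n,u,v,ci); return o+d*dep
E
python3 - <<'E'
from h import *
print(robot.get_obs())
for n in('scene','top'):
    snap(n,n+'0'); print(robot.camera_info(n))
E
```

```text
pics
{'time': 0.0, 'joint_positions': array([ 1.09090375e+00,  8.79615745e-02,  1.37221775e+00,  7.75135830e-08,
        1.68360920e+00, -1.03065816e-01]), 'qvel': array([ 6.76411754e-04,  3.72697110e-04, -2.23771937e-03, -3.88465101e-04,
        6.23801074e-05,  7.30523290e-04]), 'joint_torque': array([-6.65041589e-04, -3.40168369e+01, -3.02429616e+01,  7.17896177e-02,
        3.27316881e-02, -1.55863768e-04]), 'tool_pos': array([0.20212806, 0.51094834, 0.21231909]), 'ee_rot': array([-1.57057033,  0.00218421,  1.19396982]), 'wrist_force': array([-0.80648886,  0.57466836,  0.01360463]), 'wrist_torque': array([ 0.02301351, -0.00572205, -0.02900034]), 'width': 0.09404252288859438}
{'fx': 378.9201380387247, 'fy': 378.9201380387247, 'cx': 320.91970874592175, 'cy': 196.5901942779331, 'k1': -0.04681970938968884, 'R': array([[-0.58952634,  0.8074377 , -0.02242882],
       [ 0.43629317,  0.29493257, -0.85009591],
       [-0.67978449, -0.51093947, -0.52615007]]), 't': array([ 0.28176302, -0.17922374,  1.37296325])}
{'fx': 516.8517901800554, 'fy': 516.8517901800554, 'cx': 322.5646248951976, 'cy': 192.718388968166, 'k1': -0.013696738844592606, 'R': array([[ 0.03514286, -0.99936422, -0.00601185],
       [-0.97360603, -0.0328784 , -0.22585464],
       [ 0.22551338,  0.01379035, -0.97414246]]), 't': array([0.00335225, 0.56251288, 1.13483439])}
```

View pics/scene0.png

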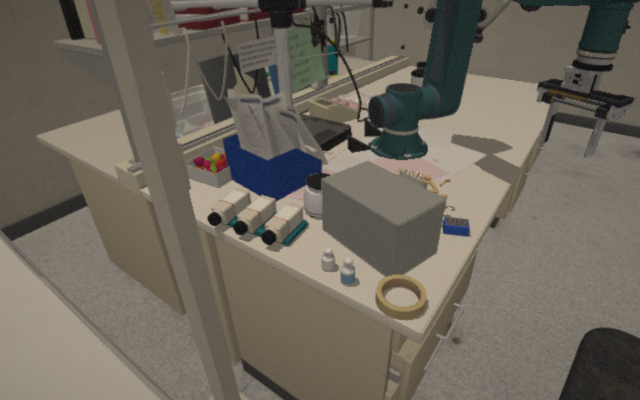

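View pics/top0.png

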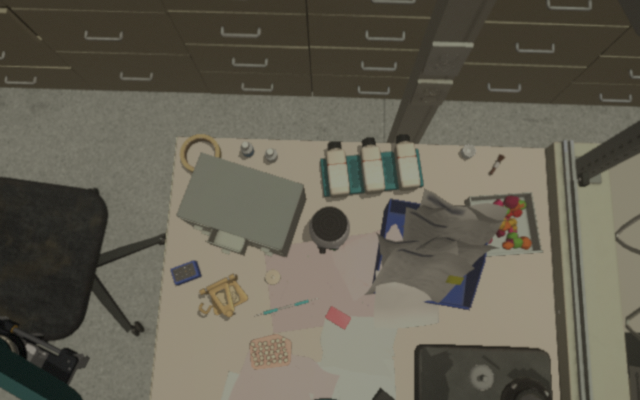

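The top view shows the rack and three bottles at about (372,170) by the far edge, caps pointing away. The mixer is at (329,228), the cabinet at (240,200), the bin at (440,255), small bottles at (247,148) and (270,155), and what looks like the felt wheel at (272,278).

```bash
python3 - <<'E'
from h import *
z=np.load('pics/top0.npz');p=z['p'];d=z['d']
c=p[120:300,160:500]; c=cv2.resize(c,None,fx=2.35,fy=2.35,interpolation=cv2.INTER_CUBIC); c=np.clip(c.astype(float)*1.5,0,255).astype(np.uint8)
cv2.imwrite('pics/crop0.png',c[:,:,::-1])
ci=robot.camera_info('top')
for (u,v) in [(338,172),(372,168),(408,165),(338,150),(372,144),(408,141),(355,172),(390,170),(329,225),(329,215),(329,235),(240,190),(300,190),(285,245),(182,205),(205,158),(440,240),(400,230),(467,152)]:
    print(u,v,np.round(pt('top',u,v,d[v,u],ci),3), d[v,u])
E
```

```text
338 172 [ 0.616 -0.012  0.054] 1.2212265
372 168 [ 0.629 -0.092  0.052] 1.2249804
408 165 [ 0.639 -0.177  0.053] 1.2247565
338 150 [ 0.67  -0.01   0.053] 1.2338364
372 144 [ 0.691 -0.092  0.046] 1.2442058
408 141 [ 0.701 -0.179  0.045] 1.2463269
355 172 [ 0.628 -0.054  0.015] 1.260643
390 170 [ 0.634 -0.138  0.022] 1.2544568
329 225 [0.482 0.005 0.093] 1.1531122
329 215 [0.504 0.006 0.097] 1.1541107
329 235 [0.459 0.005 0.095] 1.1462036
240 190 [0.543 0.2   0.148] 1.115565
300 190 [0.546 0.07  0.151] 1.1120158
285 245 [0.432 0.1   0.109] 1.1273338
182 205 [0.506 0.323 0.147] 1.1105008
205 158 [0.612 0.282 0.149] 1.1315063
440 240 [ 0.438 -0.213  0.222] 1.0147095
400 230 [ 0.491 -0.165  0.004] 1.2389761
467 152 [ 0.688 -0.328  0.014] 1.2714486
```

View pics/crop0.png

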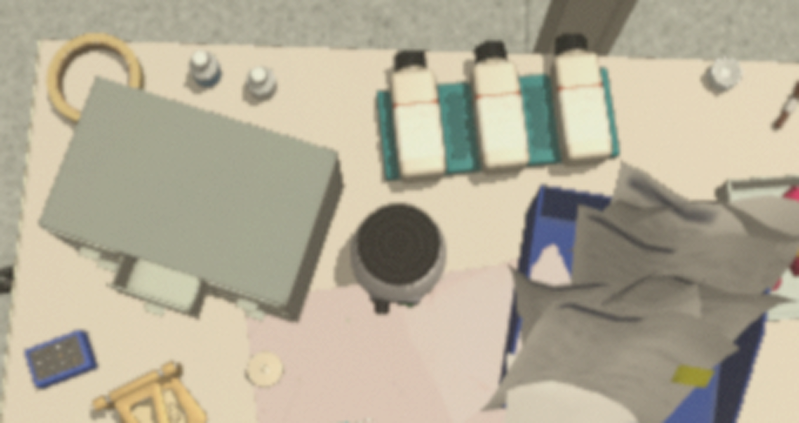

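```bash
python3 - <<'E'
from h import *
z=np.load('pics/top0.npz');p=z['p'].astype(int);d=z['d']
ci=robot.camera_info('top')
# bottles: bright cream in rack region
roi=np.zeros(d.shape,bool);roi[130:200,318:428]=1
vv,uu=np.nonzero(roi)
P=np.array([pt('top',u,v,d[v,u],ci) for u,v in zip(uu,vv)])
hi=(P[:,2]>.044)&(P[:,2]<.062)&(P[:,0]<0.69)
m=np.zeros(d.shape,np.uint8); m[vv[hi],uu[hi]]=255
br=(p.sum(2)>380).astype(np.uint8)*255
m2=m&br
n,l,s,c=cv2.connectedComponentsWithStats(m2)
for i in range(1,n):
    if s[i,4]<80: continue
    v,u=np.nonzero(l==i)
    Q=np.array([onz('top',a,b,.054,ci)[:2] for a,b in zip(u,v)])
    r=cv2.minAreaRect(Q.astype(np.float32)*1000)
    print(s[i],Q.mean(0).round(4),r)
    # edges as line from rowwise
    cn=[];
    for row in np.unique(v)[3:-3]:
        us=u[v==row]; cn.append(onz('top',(us.min()+us.max())/2,row,.054,ci)[:2])
    cn=np.array(cn); f=np.polyfit(cn[:,0],cn[:,1],1); print('yaw',np.arctan(f[0]),'y at mean',cn.mean(0))
# platform
dk=(p.sum(2)<170)
roi=np.zeros(d.shape,bool);roi[200:255,300:360]=1
m=(dk&roi).astype(np.uint8); n,l,s,c=cv2.connectedComponentsWithStats(m)
i=1+np.argmax(s[1:,4]); print(s[i],c[i]); v,u=np.nonzero(l==i)
cs,_=cv2.findContours((l==i).astype(np.uint8),0,1); (cx,cy),r=cv2.minEnclosingCircle(max(cs,key=len)); print(cx,cy,r,onz('top',cx,cy,.094,ci)); e=cv2.fitEllipse(max(cs,key=len));print(e,onz('top',*e[0],.094,ci))
# teal rack
hsv=cv2.cvtColor(z['p'],cv2.COLOR_RGB2HSV)
m=((hsv[:,:,0]>80)&(hsv[:,:,0]<100)&(hsv[:,:,1]>100)); m[:135]=0;m[200:]=0;m[:,:318]=0;m[:,428:]=0
v,u=np.nonzero(m); Q=np.array([onz('top',a,b,.018,ci)[:2] for a,b in zip(u,v)]); r=cv2.minAreaRect(Q.astype(np.float32)*1000); print(r,cv2.boxPoints(r))
# papers height near
for y in np.arange(-.05,-.26,-.03): pass
vv,uu=np.nonzero(np.ones(d.shape))
E
```

```text
[398 144  22  42 696] [ 0.6388 -0.1774] ((640.7704467773438, -177.17681884765625), (102.81603240966797, 41.94264221191406), 7.935576438903809)
yaw 0.1368587911974259 y at mean [ 0.64001897 -0.17736968]
[363 146  21  44 725] [ 0.6286 -0.0942] ((629.6707763671875, -93.93856811523438), (103.79530334472656, 42.17276382446289), 8.104745864868164)
yaw 0.12880096950375575 y at mean [ 0.62984289 -0.09399301]
[328 149  21  44 729] [ 0.6175 -0.0113] ((618.8557739257812, -10.780618667602539), (105.00821685791016, 42.110557556152344), 7.88936710357666)
yaw 0.13466071604076751 y at mean [ 0.6196839  -0.01080702]
[312 208  35  33 903] [328.97009967 223.75636766]
329.0 223.5 17.356653213500977 [0.48525186 0.00548976 0.094     ]
((328.9641418457031, 223.76968383789062), (32.181236267089844, 33.920265197753906), 87.13583374023438) [0.48464039 0.00554997 0.094     ]
((635.5509643554688, -56.01624298095703), (65.58733367919922, 163.37339782714844), 48.158267974853516) [[ 552.81934   -25.956032]
 [ 674.5309   -134.93839 ]
 [ 718.2826    -86.076454]
 [ 596.57104    22.9059  ]]
```

```bash
python3 - <<'E'
from h import *
z=np.load('pics/top0.npz');d=z['d'];ci=robot.camera_info('top')
P=np.array([[pt('top',u,v,d[v,u],ci) for u in range(150,520)] for v in range(130,330)]).reshape(-1,3)
P=P[np.isfinite(P).all(1)]
for x in np.arange(.34,.76,.04):
    r=[]
    for y in np.arange(.12,-.34,-.04):
        s=P[(abs(P[:,0]-x)<.02)&(abs(P[:,1]-y)<.02)]
        r.append('%4d'%(1000*s[:,2].max()) if len(s) else '  -')
    print('%.2f'%x,' '.join(r))
E
```

```text
0.34   15    5    8    7    7  119  116  109  111  197   63  100
0.38   15    6    8    8   11  152  194  203  195  230  233  130
0.42  155  150   43   52   13  179  252  281  274  260  256  244
0.46  154  155   99  100   98  229  207  257  265  269  284  280
0.50  155  156   98  100   99    8  143  285  289  286  283  279
0.54  155  154   93   95   45    6  143  263  265   -    0   55
0.58  155  152   22   59   60   59   58   60   58    5    6   53
0.62    6    5   24   62   60   58   59   60   59    6    7    6
0.66   33    6   25   60   59   61   57   62   57    7    8   24
0.70    6    6    5   52    5   54   54   58   57    7    8   25
0.74   -   -   -   -   -   -   -   -   -   -   -   -
```

>>> step_arm --commands '[{"xyz": [0,0,0.04],"twist": [0,0,0]},{"xyz": [0,0,0.08],"twist": [0,0,7]},{"xyz": [0.04,0,0.11],"twist": [0,0,14]},{"xyz": [0.08,-0.03,0.11],"twist": [0,0,21]},{"xyz": [0.12,-0.06,0.11],"twist": [0,0,29.3]},{"xyz": [0.15,-0.09,0.11],"twist": [0,0,29.3]},{"xyz": [0.18,-0.12,0.11],"twist": [0,0,29.3]},{"xyz": [0.21,-0.15,0.11],"twist": [0,0,29.3]},{"xyz": [0.24,-0.18,0.11],"twist": [0,0,29.3]},{"xyz": [0.27,-0.21,0.11],"twist": [0,0,29.3]},{"xyz": [0.29,-0.24,0.11],"twist": [0,0,29.3]},{"xyz": [0.3,-0.26,0.11],"twist": [0,0,29.3]}]'

```text
time: 1.1
tool_pos: [0.5, 0.2553, 0.3224]
ee_rot: [-1.569, 0.0, 1.705]
wrist_force: [0.8, -1.4, -0.4]
width: 0.094
```

```bash
python3 - <<'E'
from h import *
z=np.load('pics/top0.npz');d=z['d'];ci=robot.camera_info('top')
P=np.array([[pt('top',u,v,d[v,u],ci) for u in range(250,420)] for v in range(130,330)]).reshape(-1,3)
P=P[np.isfinite(P).all(1)]
ys=np.arange(.12,-.17,-.01)
print('     ',' '.join('%4d'%round(1000*y) for y in ys))
for x in np.arange(.36,.60,.01):
    r=[]
    for y in ys:
        s=P[(abs(P[:,0]-x)<.005)&(abs(P[:,1]-y)<.005)]
        r.append('%4d'%(1000*s[:,2].max()) if len(s) else '   -')
    print('%.2f '%x,' '.join(r))
snap('wrist','wr0'); snap('scene','scene1')
E
```

```text
120  110  100   90   80   70   60   50   40   30   20   10    0  -10  -20  -30  -40  -50  -60  -70  -80  -90 -100 -110 -120 -130 -140 -150 -160 -170
0.36    14    2    3    4    5    3    4    3    8    4    5    5    1    2    3    4    7    7   10   10    7  132  130  127  124  120  120  119  121  115
0.37    13    4    3    4    4    3    4    5    4    5    6    6    3    4    3    5    8    7    7    7    8    5  152  145  143  140  143  139  137  139
0.38    12    4    4    6    5    4    4    4    6    5    3    3    3    5    6    9    8    8    9    7    8    6  170  168  165  160  160  162  163  161
0.39     2    5    3    4    4    5    5    2    4    4    3    2    4    5    7    9    7   11    8    7    8    7  104  190  183  181  180  183  186  187
0.40     2    2    4    3    5    3    4    5    5    1    3    4    5    8    8    8    8    8    8    9    7    7  100  209  210  201  203  206  218  215
0.41     4    4    2    4    5    5    2    6    4    4    3    3    4    8    7   10   13   10   10   11    7    9   20  215  242  238  233  240  245  243
0.42   151  151
[... 2092 characters left out ...]
2    7    4    3    6    4    2    5    4    5    3    1    -    -    -    -
0.56   153  154  152  152  152  151  150    6    7    2    4    2   56   53   47    2    5    3    4    3    5    2    3    4    5    4    1    -    -    -
0.57   153  153  152  152  151    -    3    2    4    3   19   50   55   59   59   56   53    4    3    2   53   52   45    3    4    4    2    2    4    6
0.58   150    -    -    -    -    4    6    4    3    4   24   53   59   58   56   60   53   24   24   20   57   57   56   56   55    5    3    2    3   43
0.59     -    -    -    -    -    5    5    4    6    4   20   55   57   57   56   57   53   21   22   37   56   57   58   58   56   21   21   21   57   58
```

View pics/wr0.png

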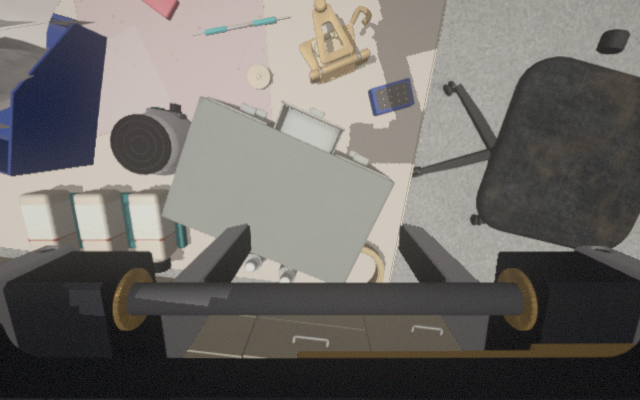

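View pics/scene1.png

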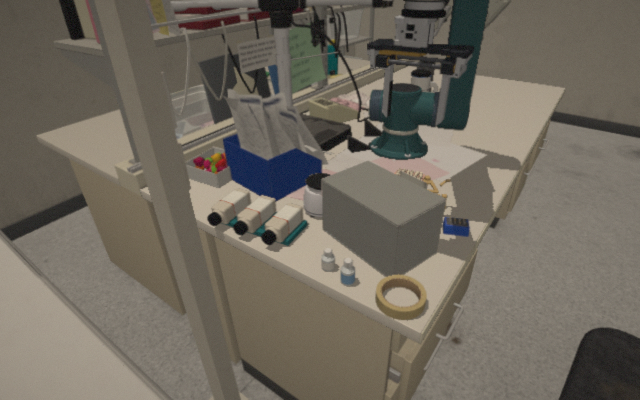

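The wrist view shows the rack's bottles at lower left and the mixer at (145,143). The scene view shows nothing upset. I'm moving over the first bottle with the jaws part closed.

>>> step_arm --commands '[{"xyz": [0.02,-0.04,0],"twist": [0,0,0]},{"xyz": [0.035,-0.075,0],"twist": [0,0,0]},{"xyz": [0.05,-0.11,0],"twist": [0,0,0]},{"xyz": [0.065,-0.145,0],"twist": [0,0,0]},{"xyz": [0.08,-0.18,0],"twist": [0,0,0]},{"xyz": [0.095,-0.215,0],"twist": [0,0,0]},{"xyz": [0.108,-0.25,0],"twist": [0,0,0]},{"xyz": [0.118,-0.266,-0.03],"twist": [0,0,0]},{"xyz": [0.118,-0.266,-0.07],"twist": [0,0,0]},{"xyz": [0.118,-0.266,-0.11],"twist": [0,0,0]},{"xyz": [0.118,-0.266,-0.13],"twist": [0,0,0]},{"xyz": [0.118,-0.266,-0.13],"twist": [0,0,0]}]' --fingers 76

```text
time: 2.2
tool_pos: [0.613, -0.008, 0.1854]
ee_rot: [-1.557, -0.004, 1.706]
wrist_force: [-0.6, -0.4, 0.7]
width: 0.0656
```

```bash
python3 - <<'E'
from h import *
o=robot.get_obs(); print({k:np.round(o[k],4) for k in('time','joint_positions','tool_pos','ee_rot','wrist_force','wrist_torque','width')})
print(robot.camera_info('wrist'))
snap('wrist','wr1')
E
```

```text
{'time': np.float64(2.2), 'joint_positions': array([-1.0590e-01,  2.4540e-01,  1.2448e+00,  6.0000e-04,  1.6658e+00,
       -1.8114e+00]), 'tool_pos': array([ 0.613 , -0.008 ,  0.1854]), 'ee_rot': array([-1.5569, -0.004 ,  1.7056]), 'wrist_force': array([-0.5575, -0.364 ,  0.6818]), 'wrist_torque': array([ 0.0086, -0.0334,  0.004 ]), 'width': np.float64(0.0656)}
{'fx': 298.2709990743565, 'fy': 298.2709990743565, 'cx': 324.58697543725447, 'cy': 200.93752248325836, 'k1': -0.00611354907140757, 'R': array([[-0.13548186,  0.99077198,  0.00394339],
       [ 0.96783289,  0.13149135,  0.21449831],
       [ 0.21200039,  0.03287717, -0.9767164 ]]), 't': array([ 0.08896497, -0.60728921,  0.23295328])}
```

View pics/wr1.png

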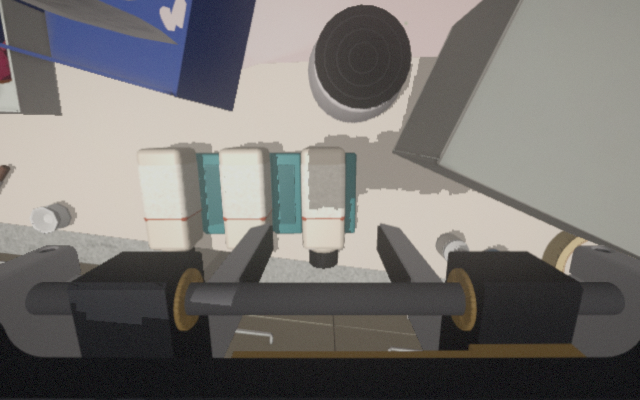

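The wrist view shows the three bottles with body tops at u≈139-196, 221-268 and 302-345, rows 150-245, and the mixer platform at (363,57).

```bash
python3 - <<'E'
from h import *
z=np.load('pics/wr1.npz');p=z['p'].astype(int);d=z['d']
o=robot.get_obs();print(np.round(o['tool_pos'],4),np.round(o['ee_rot'],4))
ci=robot.camera_info('wrist')
vv,uu=np.mgrid[0:400,0:640]
x=(uu-ci['cx'])/ci['fx'];y=(vv-ci['cy'])/ci['fy']
Pc=np.stack([x*d,y*d,d],-1); P=(Pc-np.array(ci['t']))@np.array(ci['R'])
m=((P[...,2]>.049)&(P[...,2]<.060)&(p.sum(2)>200)&(P[...,0]>.55)).astype(np.uint8); m[265:]=0; m[:140]=0
n,l,s,c=cv2.connectedComponentsWithStats(m)
for i in range(1,n):
    if s[i,4]<500: continue
    v,u=np.nonzero(l==i)
    Q=np.array([onz('wrist',a,b,.054,ci)[:2] for a,b in zip(u,v)])
    print(s[i],np.round(P[l==i][:,2].mean(),4)); r=cv2.minAreaRect(Q.astype(np.float32)*1000);print(r)
    cn=[]
    for row in np.unique(v)[5:-10]:
        us=u[v==row]; a=onz('wrist',us.min()-.5,row,.054,ci);b=onz('wrist',us.max()+.5,row,.054,ci); cn.append([*((a+b)/2)[:2],np.linalg.norm(a-b)])
    cn=np.array(cn);f=np.polyfit(cn[:,0],cn[:,1],1);print('yaw',np.arctan(f[0]),cn.mean(0), 'y at .62',np.polyval(f,.62))
m=((p.sum(2)<190)&(abs(P[...,2]-.094)<.01)).astype(np.uint8)
n,l,s,c=cv2.connectedComponentsWithStats(m); i=1+np.argmax(s[1:,4]); cs,_=cv2.findContours((l==i).astype(np.uint8),0,1); C=max(cs,key=len)[:,0]
Q=np.array([onz('wrist',a,b,.094,ci)[:2] for a,b in C]);print(cv2.fitEllipse((Q*1000).astype(np.float32)))
E
```

```text
[ 0.6147 -0.0081  0.1896] [-1.5631 -0.0023  1.7059]
[ 300  147   46  118 4510] 0.0575
((627.7435913085938, -6.741357803344727), (127.85025024414062, 46.387325286865234), 7.890146732330322)
yaw 0.13750055192127528 [ 0.62296505 -0.00738861  0.04422518] y at .62 -0.007798896904005398
[ 137  149   56  102 4503] 0.0577
((643.127685546875, -173.1084747314453), (109.40406036376953, 49.31655502319336), 7.620234489440918)
yaw 0.13278522587462677 [ 0.63889016 -0.17362169  0.04831817] y at .62 -0.17614487358527509
[ 219  148   49  101 3824] 0.0578
((630.1472778320312, -90.50811767578125), (107.94109344482422, 47.32777786254883), 7.856391906738281)
yaw 0.031817432245305734 [ 0.62623956 -0.09294976  0.04320179] y at .62 -0.0931483542703547
((488.0822448730469, 17.954708099365234), (56.89824295043945, 66.45181274414062), 81.09379577636719)
```

```bash
cat > m.py <<'E'
from h import *
import sys
def run(f):
    o=robot.get_obs();print(np.round(o['tool_pos'],4),np.round(o['ee_rot'],4))
    ci=robot.camera_info('wrist')
    p,d=snap('wrist',f);p=p.astype(int)
    vv,uu=np.mgrid[0:400,0:640]
    x=(uu-ci['cx'])/ci['fx'];y=(vv-ci['cy'])/ci['fy']
    P=(np.stack([x*d,y*d,d],-1)-np.array(ci['t']))@np.array(ci['R'])
    m=((P[...,2]>.047)&(P[...,2]<.061)&(p.sum(2)>200)&(P[...,0]>.55)).astype(np.uint8); m[265:]=0; m[:140]=0
    n,l,s,c=cv2.connectedComponentsWithStats(m)
    for i in range(1,n):
        if s[i,4]<500: continue
        v,u=np.nonzero(l==i)
        cn=[]
        for row in np.unique(v)[5:-20]:
            us=u[v==row]; a=onz('wrist',us.min()-.5,row,.054,ci);b=onz('wrist',us.max()+.5,row,.054,ci); cn.append([*((a+b)/2)[:2],np.linalg.norm(a-b)])
        cn=np.array(cn);q=np.polyfit(cn[:,0],cn[:,1],1);print(s[i],'yaw',np.arctan(q[0]),cn.mean(0), 'y at .62',np.polyval(q,.62),'base edge x',onz('wrist',u[v==v.min()].mean(),v.min(),.054,ci))
run(sys.argv[1])
E
python3 m.py wr2
```

```text
[ 0.6147 -0.0081  0.1896] [-1.5631 -0.0023  1.7059]
[ 220  145   48  101 3827] yaw 0.1270394953567978 [ 0.61723328 -0.09095786  0.04553749] y at .62 -0.09060446960670884 base edge x [ 0.57358286 -0.09709187  0.054     ]
[ 301  145   45  115 4369] yaw 0.13821166851099637 [ 0.61360595 -0.00800429  0.04563904] y at .62 -0.007114883917035367 base edge x [ 0.56233698 -0.01478814  0.054     ]
[ 140  146   54  105 4411] yaw 0.1301226898789222 [ 0.63159333 -0.17229585  0.04674311] y at .62 -0.1738129748574124 base edge x [ 0.58554824 -0.17765924  0.054     ]
```

>>> step_arm --commands '[{"xyz": [0,0,-0.04],"twist": [0,0,0]},{"xyz": [0,0,-0.08],"twist": [0,0,0]},{"xyz": [0,0,-0.11],"twist": [0,0,0]},{"xyz": [0,0,-0.11],"twist": [0,0,0]},{"xyz": [0,0,-0.11],"twist": [0,0,0]},{"xyz": [0,0,-0.11],"twist": [0,0,0]}]'

```text
time: 2.8
tool_pos: [0.6193, -0.009, 0.0879]
ee_rot: [-1.577, 0.001, 1.706]
wrist_force: [0.5, -0.8, 0.8]
width: 0.0659
```

>>> step_arm --commands '[{"xyz": [0,0,-0.02],"twist": [0,0,0]},{"xyz": [0,0,-0.035],"twist": [0,0,0]},{"xyz": [0,0,-0.047],"twist": [0,0,0]},{"xyz": [0,0,-0.047],"twist": [0,0,0]},{"xyz": [0,0,-0.047],"twist": [0,0,0]},{"xyz": [0,0,-0.047],"twist": [0,0,0]},{"xyz": [0,0,-0.047],"twist": [0,0,0]}]'

```text
time: 3.38
tool_pos: [0.6181, -0.0092, 0.0385]
ee_rot: [-1.574, 0.001, 1.705]
wrist_force: [-0.1, 0.3, 0.4]
width: 0.0662
```

```bash
python3 - <<'E'
from h import *
o=robot.get_obs(); print({k:np.round(o[k],4) for k in('time','tool_pos','ee_rot','wrist_force','wrist_torque','width')})
snap('wrist','wr3');snap('scene','sc3')
o=robot.get_obs(); print({k:np.round(o[k],4) for k in('time','tool_pos','ee_rot','wrist_force','wrist_torque','width')})
E
```

```text
{'time': np.float64(3.3833), 'tool_pos': array([ 0.6181, -0.0092,  0.0385]), 'ee_rot': array([-1.5741e+00,  7.0000e-04,  1.7054e+00]), 'wrist_force': array([-0.129 ,  0.3466,  0.4005]), 'wrist_torque': array([ 0.0724, -0.0122,  0.0298]), 'width': np.float64(0.0662)}
{'time': np.float64(3.4833), 'tool_pos': array([ 0.6176, -0.0092,  0.0379]), 'ee_rot': array([-1.5731e+00,  5.0000e-04,  1.7054e+00]), 'wrist_force': array([ 0.1658, -0.0123,  0.768 ]), 'wrist_torque': array([ 0.0292, -0.0091, -0.005 ]), 'width': np.float64(0.0661)}
```

View pics/wr3.png

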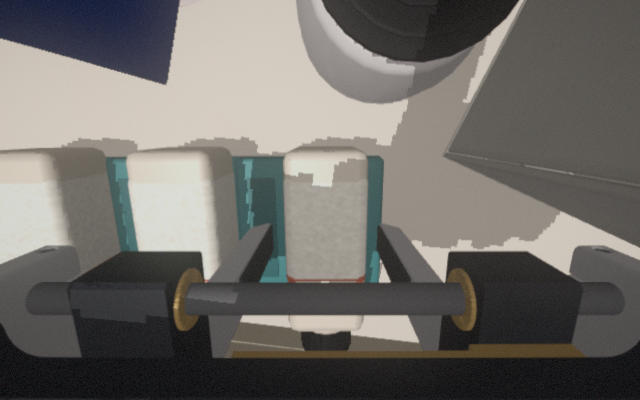

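View pics/sc3.png

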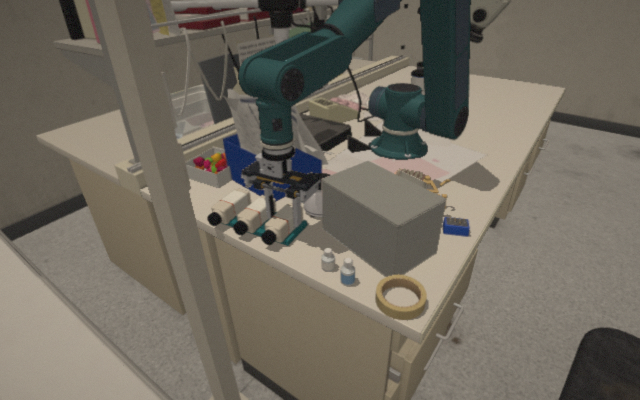

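Both views show the fingers straddling the first bottle. It is centred at u=325, between the tips at 270 and 380. I'm lowering 7 mm and closing.

>>> step_arm --commands '[{"xyz": [0,0,-0.007],"twist": [0,0,0]},{"xyz": [0,0,-0.007],"twist": [0,0,0]},{"xyz": [0,0,-0.007],"twist": [0,0,0]},{"xyz": [0,0,-0.007],"twist": [0,0,0]}]'

```text
time: 3.82
tool_pos: [0.6165, -0.009, 0.0291]
ee_rot: [-1.57, -0.0, 1.705]
wrist_force: [0.1, 0.9, 0.1]
width: 0.0662
```

>>> step_arm --commands '[{"xyz": [0,0,0],"twist": [0,0,0]},{"xyz": [0,0,0],"twist": [0,0,0]},{"xyz": [0,0,0],"twist": [0,0,0]},{"xyz": [0,0,0],"twist": [0,0,0]},{"xyz": [0,0,0],"twist": [0,0,0]},{"xyz": [0,0,0],"twist": [0,0,0]}]' --fingers 255

```text
time: 4.32
tool_pos: [0.6168, -0.009, 0.0296]
ee_rot: [-1.571, -0.0, 1.705]
wrist_force: [0.6, 0.3, -0.6]
width: 0.046
```

>>> step_arm --commands '[{"xyz": [0,0,0.01],"twist": [0,0,0]},{"xyz": [0,0,0.03],"twist": [0,0,0]},{"xyz": [0,0,0.06],"twist": [0,0,0]},{"xyz": [0,0,0.09],"twist": [0,0,0]},{"xyz": [0,0,0.12],"twist": [0,0,0]},{"xyz": [0,0,0.13],"twist": [0,0,0]},{"xyz": [0,0,0.13],"twist": [0,0,0]},{"xyz": [0,0,0.13],"twist": [0,0,0]},{"xyz": [0,0,0.13],"twist": [0,0,0]},{"xyz": [0,0,0.13],"twist": [0,0,0]},{"xyz": [0,0,0.13],"twist": [0,0,0]},{"xyz": [0,0,0.13],"twist": [0,0,0]}]'

```text
time: 5.32
tool_pos: [0.616, -0.009, 0.1576]
ee_rot: [-1.568, -0.001, 1.705]
wrist_force: [0.7, -0.5, -2.1]
width: 0.0458
```

```bash
cat > t.py <<'E'
from h import *
F=[];T=[]
for i in range(6):
    o=robot.get_obs(); F.append(o['wrist_force']);T.append(o['wrist_torque']); robot.snapshot('top') if i<5 else 0
yaw=o['ee_rot'][2]; j=np.array([np.cos(yaw),np.sin(yaw),0])
print(o['time'],np.round(o['tool_pos'],4),np.round(o['ee_rot'],4),'w',round(o['width'],4))
print('F',np.mean(F,0).round(3),'T',np.mean(T,0).round(4),'T about jaw',(np.array(T)@j).round(4),(np.array(T)@j).mean().round(4))
E
python3 t.py
```

```text
5.5667 [ 0.6167 -0.0091  0.1594] [-1.5706e+00 -1.0000e-04  1.7053e+00] w 0.0462
F [ 0.102  0.221 -1.719] T [ 0.006   0.0543 -0.0066] T about jaw [0.0644 0.0816 0.0399 0.038  0.0793 0.0148] 0.053
```

>>> step_arm --commands '[{"xyz": [0,0,0],"twist": [0.8,-5.9,0]},{"xyz": [0,0,0],"twist": [1.6,-11.9,0]},{"xyz": [0,0,0],"twist": [2.4,-17.8,0]},{"xyz": [0,0,0],"twist": [3.3,-24,0]},{"xyz": [0,0,0],"twist": [3.3,-24,0]},{"xyz": [0,0,0],"twist": [3.3,-24,0]},{"xyz": [0,0,0],"twist": [3.3,-24,0]},{"xyz": [0,0,0],"twist": [3.3,-24,0]},{"xyz": [0,0,0],"twist": [3.3,-24,0]},{"xyz": [0,0,0],"twist": [3.3,-24,0]}]'

```text
time: 6.4
tool_pos: [0.6185, -0.0091, 0.1609]
ee_rot: [-1.995, -0.0, 1.706]
wrist_force: [-0.2, 0.5, -2.1]
width: 0.0454
```

```bash
python3 t.py
```

```text
6.65 [ 0.617  -0.009   0.1595] [-1.9934e+00 -1.0000e-03  1.7057e+00] w 0.0457
F [-0.11  -0.22  -1.951] T [-0.0217  0.3158  0.0038] T about jaw [0.3285 0.3475 0.3204 0.3068 0.2852 0.3066] 0.3158
```

>>> step_arm --commands '[{"xyz": [0,0,0],"twist": [-0.8,5.9,0]},{"xyz": [0,0,0],"twist": [-1.6,11.9,0]},{"xyz": [0,0,0],"twist": [-2.4,17.8,0]},{"xyz": [0,0,0],"twist": [-3.3,24,0]},{"xyz": [0,0,0],"twist": [-3.3,24,0]},{"xyz": [0,0,0],"twist": [-3.3,24,0]},{"xyz": [0,0,0],"twist": [-3.3,24,0]},{"xyz": [0,0,0],"twist": [-3.3,24,0]},{"xyz": [0,0,0],"twist": [-3.3,24,0]},{"xyz": [0,0,0],"twist": [-3.3,24,0]}]'

```text
time: 7.48
tool_pos: [0.616, -0.0092, 0.1607]
ee_rot: [-1.573, 0.0, 1.705]
wrist_force: [0.2, 0.3, -1.0]
width: 0.0458
```

```bash
python3 t.py
```

```text
7.7333 [ 0.6166 -0.0091  0.1599] [-1.5715  0.      1.7052] w 0.0458
F [-0.222 -0.029 -1.845] T [ 0.0238  0.0284 -0.0157] T about jaw [ 0.0569  0.0029 -0.0398  0.0594  0.0448  0.0254] 0.0249
```

```bash
python3 t.py;python3 t.py
```

```text
7.9833 [ 0.6168 -0.009   0.1594] [-1.5707e+00 -1.0000e-04  1.7054e+00] w 0.0457
F [ 0.137 -0.372 -2.247] T [ 0.0467  0.0441 -0.0134] T about jaw [0.0254 0.0145 0.0268 0.0684 0.0453 0.0441] 0.0374
8.2333 [ 0.6168 -0.009   0.1594] [-1.5707e+00 -1.0000e-04  1.7054e+00] w 0.0455
F [-0.123 -0.134 -2.293] T [0.0369 0.0184 0.0158] T about jaw [ 0.0441  0.0386 -0.048   0.0128  0.0499 -0.0178] 0.0133
```

The balance shift was 0.03±0.014 N m, against 0.09 expected for a loose ball, so this bottle looks silent. I'm laying it back in its slot.

>>> step_arm --commands '[{"xyz": [0,0,-0.03],"twist": [0,0,0]},{"xyz": [0,0,-0.06],"twist": [0,0,0]},{"xyz": [0,0,-0.09],"twist": [0,0,0]},{"xyz": [0,0,-0.105],"twist": [0,0,0]},{"xyz": [0,0,-0.115],"twist": [0,0,0]},{"xyz": [0,0,-0.12],"twist": [0,0,0]},{"xyz": [0,0,-0.125],"twist": [0,0,0]},{"xyz": [0,0,-0.13],"twist": [0,0,0]},{"xyz": [0,0,-0.13],"twist": [0,0,0]},{"xyz": [0,0,-0.13],"twist": [0,0,0]},{"xyz": [0,0,-0.13],"twist": [0,0,0]}]'

```text
time: 9.15
tool_pos: [0.6174, -0.0091, 0.0306]
ee_rot: [-1.573, 0.0, 1.705]
wrist_force: [0.0, -0.4, -2.7]
width: 0.046
```

>>> step_arm --commands '[{"xyz": [0,0,0],"twist": [0,0,0]},{"xyz": [0,0,0],"twist": [0,0,0]},{"xyz": [0,0,0],"twist": [0,0,0]},{"xyz": [0,0,0],"twist": [0,0,0]},{"xyz": [0,0,0],"twist": [0,0,0]}]' --fingers 76

```text
time: 9.57
tool_pos: [0.617, -0.0091, 0.0299]
ee_rot: [-1.571, 0.0, 1.705]
wrist_force: [0.2, -0.4, 0.7]
width: 0.0657
```

>>> step_arm --commands '[{"xyz": [0,0,0.03],"twist": [0,0,0]},{"xyz": [0,0,0.065],"twist": [0,0,0]},{"xyz": [0,0,0.095],"twist": [0,0,0]},{"xyz": [0.003,-0.02,0.11],"twist": [0,0,0]},{"xyz": [0.007,-0.05,0.11],"twist": [0,0,0]},{"xyz": [0.0113,-0.0832,0.11],"twist": [0,0,0]},{"xyz": [0.0113,-0.0832,0.1],"twist": [0,0,0]},{"xyz": [0.0113,-0.0832,0.1],"twist": [0,0,0]},{"xyz": [0.0113,-0.0832,0.1],"twist": [0,0,0]},{"xyz": [0.0113,-0.0832,0.1],"twist": [0,0,0]}]'

```text
time: 10.4
tool_pos: [0.6277, -0.0911, 0.1291]
ee_rot: [-1.57, -0.001, 1.706]
wrist_force: [-0.3, -0.5, -0.3]
width: 0.066
```

```bash
python3 t.py; python3 m.py wr4
```

```text
10.65 [ 0.6282 -0.0914  0.1299] [-1.5713  0.      1.7066] w 0.0663
F [-0.11  -0.135 -0.121] T [ 0.0294 -0.0249  0.0092] T about jaw [ 0.0044 -0.0812  0.0094 -0.0668 -0.0126 -0.0248] -0.0286
[ 0.6282 -0.0914  0.1299] [-1.5713  0.      1.7066]
[520 143 120  68 559] yaw 1.260397221457721 [0.56724329 0.09624041 0.00711731] y at .62 0.2607106059639568 base edge x [0.55000383 0.06502646 0.054     ]
[ 197  144   59  121 5567] yaw 0.07021478021341139 [ 0.62866691 -0.17472716  0.04368636] y at .62 -0.17533670815871444 base edge x [ 0.5841282  -0.17610491  0.054     ]
[ 297  144   55  121 6343] yaw 0.14180732209044278 [ 0.6173136  -0.09229295  0.04524092] y at .62 -0.09190942406584018 base edge x [ 0.57345993 -0.09843865  0.054     ]
[ 392  144   59  121 5512] yaw 0.21459028208483716 [ 0.6059875  -0.01008591  0.04334481] y at .62 -0.0070319400279511834 base edge x [ 0.5627123 -0.0206234  0.054    ]
```

View pics/wr4.png

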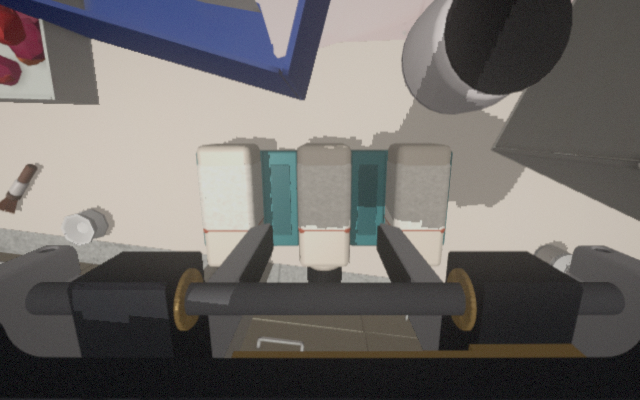

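The first bottle is back in its slot (u 390-450). The middle bottle is centred at u≈325 between the fingers.

>>> step_arm --commands '[{"xyz": [0,0,-0.03],"twist": [0,0,0]},{"xyz": [0,0,-0.06],"twist": [0,0,0]},{"xyz": [0,0,-0.085],"twist": [0,0,0]},{"xyz": [0,0,-0.095],"twist": [0,0,0]},{"xyz": [0,0,-0.1],"twist": [0,0,0]},{"xyz": [0,0,-0.1],"twist": [0,0,0]},{"xyz": [0,0,-0.1],"twist": [0,0,0]},{"xyz": [0,0,-0.1],"twist": [0,0,0]}]'

```text
time: 11.37
tool_pos: [0.6296, -0.0926, 0.0319]
ee_rot: [-1.575, 0.001, 1.705]
wrist_force: [0.2, 0.6, -0.3]
width: 0.0665
```

>>> step_arm --commands '[{"xyz": [0,0,0],"twist": [0,0,0]},{"xyz": [0,0,0],"twist": [0,0,0]},{"xyz": [0,0,0],"twist": [0,0,0]},{"xyz": [0,0,0],"twist": [0,0,0]},{"xyz": [0,0,0],"twist": [0,0,0]},{"xyz": [0,0,0],"twist": [0,0,0]}]' --fingers 255

```text
time: 11.87
tool_pos: [0.6285, -0.0922, 0.0303]
ee_rot: [-1.572, 0.0, 1.705]
wrist_force: [-0.9, 0.9, 3.4]
width: 0.0456
```

>>> step_arm --commands '[{"xyz": [0,0,0.01],"twist": [0,0,0]},{"xyz": [0,0,0.03],"twist": [0,0,0]},{"xyz": [0,0,0.06],"twist": [0,0,0]},{"xyz": [0,0,0.09],"twist": [0,0,0]},{"xyz": [0,0,0.12],"twist": [0,0,0]},{"xyz": [0,0,0.13],"twist": [0,0,0]},{"xyz": [0,0,0.13],"twist": [0,0,0]},{"xyz": [0,0,0.13],"twist": [0,0,0]},{"xyz": [0,0,0.13],"twist": [0,0,0]},{"xyz": [0,0,0.13],"twist": [0,0,0]},{"xyz": [0,0,0.13],"twist": [0,0,0]},{"xyz": [0,0,0.13],"twist": [0,0,0]}]'

```text
time: 12.87
tool_pos: [0.6273, -0.0921, 0.1576]
ee_rot: [-1.568, -0.001, 1.705]
wrist_force: [-0.2, 0.1, -1.9]
width: 0.0461
```

```bash
sed -i 's/range(6)/range(12)/;s/i<5/i<11/' t.py; python3 t.py
```

```text
13.4167 [ 0.6281 -0.0923  0.1596] [-1.571  -0.      1.7054] w 0.0457
F [ 0.003 -0.111 -2.127] T [0.0408 0.0076 0.0128] T about jaw [-0.0061 -0.0325  0.0191 -0.0208 -0.0206  0.0388 -0.0074 -0.0086  0.0329
  0.0083 -0.0032  0.0241] 0.002
```

>>> step_arm --commands '[{"xyz": [0,0,0],"twist": [0.8,-5.9,0]},{"xyz": [0,0,0],"twist": [1.6,-11.9,0]},{"xyz": [0,0,0],"twist": [2.4,-17.8,0]},{"xyz": [0,0,0],"twist": [3.3,-24,0]},{"xyz": [0,0,0],"twist": [3.3,-24,0]},{"xyz": [0,0,0],"twist": [3.3,-24,0]},{"xyz": [0,0,0],"twist": [3.3,-24,0]},{"xyz": [0,0,0],"twist": [3.3,-24,0]},{"xyz": [0,0,0],"twist": [3.3,-24,0]},{"xyz": [0,0,0],"twist": [3.3,-24,0]}]'

```text
time: 14.25
tool_pos: [0.6297, -0.0923, 0.1608]
ee_rot: [-1.995, -0.0, 1.706]
wrist_force: [-0.3, -1.0, -2.3]
width: 0.0461
```

>>> step_arm --commands '[{"xyz": [0,0,0],"twist": [-0.8,5.9,0]},{"xyz": [0,0,0],"twist": [-1.6,11.9,0]},{"xyz": [0,0,0],"twist": [-2.4,17.8,0]},{"xyz": [0,0,0],"twist": [-3.3,24,0]},{"xyz": [0,0,0],"twist": [-3.3,24,0]},{"xyz": [0,0,0],"twist": [-3.3,24,0]},{"xyz": [0,0,0],"twist": [-3.3,24,0]},{"xyz": [0,0,0],"twist": [-3.3,24,0]},{"xyz": [0,0,0],"twist": [-3.3,24,0]},{"xyz": [0,0,0],"twist": [-3.3,24,0]}]'

```text
time: 15.08
tool_pos: [0.6274, -0.0925, 0.1607]
ee_rot: [-1.573, 0.0, 1.705]
wrist_force: [1.0, -0.1, -1.6]
width: 0.0456
```

```bash
python3 t.py
```

```text
15.6333 [ 0.6281 -0.0922  0.1594] [-1.5707e+00 -1.0000e-04  1.7054e+00] w 0.0456
F [-0.035  0.057 -2.034] T [ 0.0407 -0.0017 -0.0082] T about jaw [-0.0017 -0.0309  0.0179  0.0078  0.015   0.02   -0.022   0.0104 -0.0163
 -0.0498 -0.046   0.0098] -0.0072
```

The middle bottle's shift was 0.009 N m, so it is silent. I'm returning it.

>>> step_arm --commands '[{"xyz": [0,0,-0.03],"twist": [0,0,0]},{"xyz": [0,0,-0.06],"twist": [0,0,0]},{"xyz": [0,0,-0.09],"twist": [0,0,0]},{"xyz": [0,0,-0.105],"twist": [0,0,0]},{"xyz": [0,0,-0.115],"twist": [0,0,0]},{"xyz": [0,0,-0.12],"twist": [0,0,0]},{"xyz": [0,0,-0.125],"twist": [0,0,0]},{"xyz": [0,0,-0.13],"twist": [0,0,0]},{"xyz": [0,0,-0.13],"twist": [0,0,0]},{"xyz": [0,0,-0.13],"twist": [0,0,0]},{"xyz": [0,0,-0.13],"twist": [0,0,0]}]'

```text
time: 16.55
tool_pos: [0.6286, -0.0924, 0.0306]
ee_rot: [-1.572, 0.0, 1.705]
wrist_force: [0.5, 0.2, -2.3]
width: 0.0458
```

>>> step_arm --commands '[{"xyz": [0,0,0],"twist": [0,0,0]},{"xyz": [0,0,0],"twist": [0,0,0]},{"xyz": [0,0,0],"twist": [0,0,0]},{"xyz": [0,0,0],"twist": [0,0,0]},{"xyz": [0,0,0],"twist": [0,0,0]}]' --fingers 76

```text
time: 16.97
tool_pos: [0.6283, -0.0923, 0.0299]
ee_rot: [-1.571, 0.0, 1.705]
wrist_force: [-0.5, -0.3, -0.8]
width: 0.0658
```

>>> step_arm --commands '[{"xyz": [0,0,0.03],"twist": [0,0,0]},{"xyz": [0,0,0.065],"twist": [0,0,0]},{"xyz": [0,0,0.095],"twist": [0,0,0]},{"xyz": [0.003,-0.02,0.11],"twist": [0,0,0]},{"xyz": [0.007,-0.05,0.11],"twist": [0,0,0]},{"xyz": [0.011,-0.0832,0.11],"twist": [0,0,0]},{"xyz": [0.011,-0.0832,0.1],"twist": [0,0,0]},{"xyz": [0.011,-0.0832,0.1],"twist": [0,0,0]},{"xyz": [0.011,-0.0832,0.1],"twist": [0,0,0]},{"xyz": [0.011,-0.0832,0.1],"twist": [0,0,0]},{"xyz": [0.011,-0.0832,0.1],"twist": [0,0,0]},{"xyz": [0.011,-0.0832,0.1],"twist": [0,0,0]}]'

```text
time: 17.97
tool_pos: [0.6392, -0.1743, 0.1299]
ee_rot: [-1.571, -0.0, 1.707]
wrist_force: [0.1, 0.8, -1.2]
width: 0.0663
```

```bash
python3 m.py wr5
```

```text
[ 0.6392 -0.1743  0.1299] [-1.5713e+00 -1.0000e-04  1.7069e+00]
[ 296  145   55  120 6310] yaw 0.1387758131121702 [ 0.62885899 -0.17556068  0.04544279] y at .62 -0.17679805166295365 base edge x [ 0.58532488 -0.18134801  0.054     ]
[ 392  145   59  120 5448] yaw 0.21889110302664308 [ 0.61749928 -0.0932561   0.04329132] y at .62 -0.09269980456189372 base edge x [ 0.57459375 -0.10379035  0.054     ]
[ 483  146   68  109 5746] yaw 0.14150355174806803 [ 0.60240036 -0.01331396  0.04726886] y at .62 -0.010806797232305682 base edge x [ 0.56369625 -0.01962767  0.054     ]
```

View pics/wr5.png

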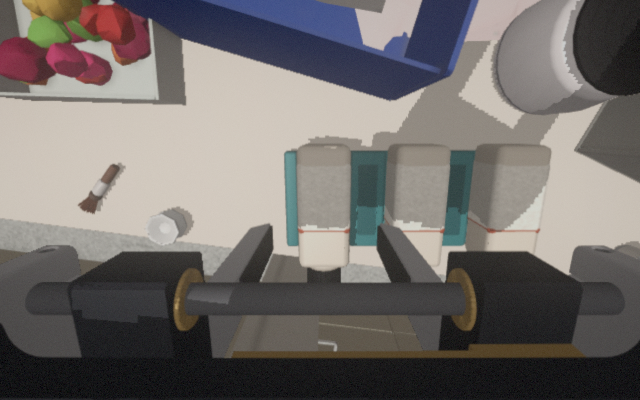

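The other two bottles are back in their slots, and the third is centred at u≈323.

>>> step_arm --commands '[{"xyz": [0,0,-0.03],"twist": [0,0,0]},{"xyz": [0,0,-0.06],"twist": [0,0,0]},{"xyz": [0,0,-0.085],"twist": [0,0,0]},{"xyz": [0,0,-0.095],"twist": [0,0,0]},{"xyz": [0,0,-0.1],"twist": [0,0,0]},{"xyz": [0,0,-0.1],"twist": [0,0,0]},{"xyz": [0,0,-0.1],"twist": [0,0,0]},{"xyz": [0,0,-0.1],"twist": [0,0,0]}]'

```text
time: 18.68
tool_pos: [0.6406, -0.1759, 0.0321]
ee_rot: [-1.575, 0.002, 1.706]
wrist_force: [-0.5, -0.9, -0.3]
width: 0.0655
```

>>> step_arm --commands '[{"xyz": [0,0,0],"twist": [0,0,0]},{"xyz": [0,0,0],"twist": [0,0,0]},{"xyz": [0,0,0],"twist": [0,0,0]},{"xyz": [0,0,0],"twist": [0,0,0]},{"xyz": [0,0,0],"twist": [0,0,0]},{"xyz": [0,0,0],"twist": [0,0,0]}]' --fingers 255

```text
time: 19.18
tool_pos: [0.6395, -0.1754, 0.0303]
ee_rot: [-1.572, 0.0, 1.705]
wrist_force: [-0.2, -0.3, 3.0]
width: 0.0454
```

>>> step_arm --commands '[{"xyz": [0,0,0.01],"twist": [0,0,0]},{"xyz": [0,0,0.03],"twist": [0,0,0]},{"xyz": [0,0,0.06],"twist": [0,0,0]},{"xyz": [0,0,0.09],"twist": [0,0,0]},{"xyz": [0,0,0.12],"twist": [0,0,0]},{"xyz": [0,0,0.13],"twist": [0,0,0]},{"xyz": [0,0,0.13],"twist": [0,0,0]},{"xyz": [0,0,0.13],"twist": [0,0,0]},{"xyz": [0,0,0.13],"twist": [0,0,0]},{"xyz": [0,0,0.13],"twist": [0,0,0]},{"xyz": [0,0,0.13],"twist": [0,0,0]},{"xyz": [0,0,0.13],"twist": [0,0,0]}]'

```text
time: 20.18
tool_pos: [0.6383, -0.1752, 0.1575]
ee_rot: [-1.568, -0.002, 1.705]
wrist_force: [0.1, 0.3, -1.8]
width: 0.0459
```

```bash
python3 t.py
```

```text
20.7333 [ 0.6391 -0.1755  0.1596] [-1.571   0.      1.7054] w 0.0454
F [-0.334  0.169 -2.45 ] T [ 0.0279  0.0209 -0.006 ] T about jaw [ 0.0017 -0.0438  0.0379  0.0513  0.0484  0.0248 -0.0025  0.0219  0.0295
  0.0439 -0.0189  0.0095] 0.017
```

>>> step_arm --commands '[{"xyz": [0,0,0],"twist": [0.8,-5.9,0]},{"xyz": [0,0,0],"twist": [1.6,-11.9,0]},{"xyz": [0,0,0],"twist": [2.4,-17.8,0]},{"xyz": [0,0,0],"twist": [3.3,-24,0]},{"xyz": [0,0,0],"twist": [3.3,-24,0]},{"xyz": [0,0,0],"twist": [3.3,-24,0]},{"xyz": [0,0,0],"twist": [3.3,-24,0]},{"xyz": [0,0,0],"twist": [3.3,-24,0]},{"xyz": [0,0,0],"twist": [3.3,-24,0]},{"xyz": [0,0,0],"twist": [3.3,-24,0]}]'

```text
time: 21.57
tool_pos: [0.6407, -0.1756, 0.1608]
ee_rot: [-1.995, 0.0, 1.707]
wrist_force: [0.4, -0.3, -1.8]
width: 0.0457
```

>>> step_arm --commands '[{"xyz": [0,0,0],"twist": [-0.8,5.9,0]},{"xyz": [0,0,0],"twist": [-1.6,11.9,0]},{"xyz": [0,0,0],"twist": [-2.4,17.8,0]},{"xyz": [0,0,0],"twist": [-3.3,24,0]},{"xyz": [0,0,0],"twist": [-3.3,24,0]},{"xyz": [0,0,0],"twist": [-3.3,24,0]},{"xyz": [0,0,0],"twist": [-3.3,24,0]},{"xyz": [0,0,0],"twist": [-3.3,24,0]},{"xyz": [0,0,0],"twist": [-3.3,24,0]},{"xyz": [0,0,0],"twist": [-3.3,24,0]}]'

```text
time: 22.4
tool_pos: [0.6384, -0.1758, 0.1608]
ee_rot: [-1.573, 0.001, 1.705]
wrist_force: [0.3, 0.4, -3.1]
width: 0.046
```

```bash
python3 t.py
```

```text
22.95 [ 0.6391 -0.1754  0.1594] [-1.5708e+00 -2.0000e-04  1.7054e+00] w 0.0461
F [-0.04  -0.257 -2.263] T [0.0292 0.0223 0.0164] T about jaw [ 0.0007 -0.005  -0.013   0.013   0.0494  0.0151 -0.006   0.037  -0.0248
  0.0228  0.0605  0.0687] 0.0182
```

No shift on this one (0.017 to 0.018), so it is silent too. The first bottle's reading was the doubtful one (0.053 to 0.025). I'll take a tilted reading here as a silent reference, then retest the first bottle more thoroughly.

>>> step_arm --commands '[{"xyz": [0,0,0],"twist": [0.8,-5.9,0]},{"xyz": [0,0,0],"twist": [1.6,-11.9,0]},{"xyz": [0,0,0],"twist": [2.4,-17.8,0]},{"xyz": [0,0,0],"twist": [3.3,-24,0]},{"xyz": [0,0,0],"twist": [3.3,-24,0]},{"xyz": [0,0,0],"twist": [3.3,-24,0]},{"xyz": [0,0,0],"twist": [3.3,-24,0]},{"xyz": [0,0,0],"twist": [3.3,-24,0]},{"xyz": [0,0,0],"twist": [3.3,-24,0]},{"xyz": [0,0,0],"twist": [3.3,-24,0]}]'

```text
time: 23.78
tool_pos: [0.6407, -0.1756, 0.1607]
ee_rot: [-1.995, 0.0, 1.707]
wrist_force: [0.3, 0.2, -3.0]
width: 0.0456
```

```bash
python3 t.py
```

```text
24.3333 [ 0.639  -0.1755  0.1595] [-1.9936e+00 -9.0000e-04  1.7055e+00] w 0.0462
F [ 0.034  0.064 -2.59 ] T [-0.0247  0.4109 -0.0182] T about jaw [0.4283 0.3567 0.4014 0.4121 0.4183 0.435  0.4657 0.3712 0.3848 0.4152
 0.4017 0.4359] 0.4105
```

>>> step_arm --commands '[{"xyz": [0,0,0],"twist": [-0.8,5.9,0]},{"xyz": [0,0,0],"twist": [-1.6,11.9,0]},{"xyz": [0,0,0],"twist": [-2.4,17.8,0]},{"xyz": [0,0,0],"twist": [-3.3,24,0]},{"xyz": [0,0,0],"twist": [-3.3,24,0]},{"xyz": [0,0,0],"twist": [-3.3,24,0]},{"xyz": [0,0,0],"twist": [-3.3,24,0]},{"xyz": [0,0,0],"twist": [-3.3,24,0]}]'

```text
time: 25.0
tool_pos: [0.6383, -0.1757, 0.1602]
ee_rot: [-1.573, 0.0, 1.705]
wrist_force: [-0.5, 0.8, -3.0]
width: 0.0462
```

>>> step_arm --commands '[{"xyz": [0,0,-0.03],"twist": [0,0,0]},{"xyz": [0,0,-0.06],"twist": [0,0,0]},{"xyz": [0,0,-0.09],"twist": [0,0,0]},{"xyz": [0,0,-0.105],"twist": [0,0,0]},{"xyz": [0,0,-0.115],"twist": [0,0,0]},{"xyz": [0,0,-0.12],"twist": [0,0,0]},{"xyz": [0,0,-0.125],"twist": [0,0,0]},{"xyz": [0,0,-0.13],"twist": [0,0,0]},{"xyz": [0,0,-0.13],"twist": [0,0,0]},{"xyz": [0,0,-0.13],"twist": [0,0,0]},{"xyz": [0,0,-0.13],"twist": [0,0,0]}]'

```text
time: 25.92
tool_pos: [0.6397, -0.1757, 0.0306]
ee_rot: [-1.572, 0.001, 1.705]
wrist_force: [0.1, 0.4, -2.8]
width: 0.0458
```

>>> step_arm --commands '[{"xyz": [0,0,0],"twist": [0,0,0]},{"xyz": [0,0,0],"twist": [0,0,0]},{"xyz": [0,0,0],"twist": [0,0,0]},{"xyz": [0,0,0],"twist": [0,0,0]}]' --fingers 76

```text
time: 26.25
tool_pos: [0.6395, -0.1756, 0.0302]
ee_rot: [-1.572, 0.0, 1.705]
wrist_force: [0.5, 0.2, 0.1]
width: 0.0654
```

>>> step_arm --commands '[{"xyz": [0,0,0.03],"twist": [0,0,0]},{"xyz": [0,0,0.065],"twist": [0,0,0]},{"xyz": [0,0,0.09],"twist": [0,0,0]},{"xyz": [-0.003,0.025,0.1],"twist": [0,0,0]},{"xyz": [-0.008,0.06,0.1],"twist": [0,0,0]},{"xyz": [-0.013,0.1,0.1],"twist": [0,0,0]},{"xyz": [-0.018,0.14,0.1],"twist": [0,0,0]},{"xyz": [-0.0223,0.1664,0.1],"twist": [0,0,0]},{"xyz": [-0.0223,0.1664,0.08],"twist": [0,0,0]},{"xyz": [-0.0223,0.1664,0.08],"twist": [0,0,0]},{"xyz": [-0.0223,0.1664,0.08],"twist": [0,0,0]},{"xyz": [-0.0223,0.1664,0.08],"twist": [0,0,0]}]'

```text
time: 27.25
tool_pos: [0.6169, -0.0098, 0.1098]
ee_rot: [-1.571, 0.0, 1.704]
wrist_force: [0.3, -0.5, -0.3]
width: 0.0662
```

>>> step_arm --commands '[{"xyz": [0,0,-0.03],"twist": [0,0,0]},{"xyz": [0,0,-0.06],"twist": [0,0,0]},{"xyz": [0,0,-0.075],"twist": [0,0,0]},{"xyz": [0,0,-0.08],"twist": [0,0,0]},{"xyz": [0,0,-0.08],"twist": [0,0,0]},{"xyz": [0,0,-0.08],"twist": [0,0,0]}]'

```text
time: 27.75
tool_pos: [0.6179, -0.0099, 0.031]
ee_rot: [-1.573, 0.0, 1.704]
wrist_force: [-0.4, 0.2, 0.4]
width: 0.066
```

>>> step_arm --commands '[{"xyz": [0,0,0],"twist": [0,0,0]},{"xyz": [0,0,0],"twist": [0,0,0]},{"xyz": [0,0,0],"twist": [0,0,0]},{"xyz": [0,0,0],"twist": [0,0,0]},{"xyz": [0,0,0],"twist": [0,0,0]}]' --fingers 255

```text
time: 28.17
tool_pos: [0.6176, -0.0091, 0.0308]
ee_rot: [-1.573, 0.0, 1.705]
wrist_force: [0.0, -0.2, 2.9]
width: 0.0457
```

>>> step_arm --commands '[{"xyz": [0,0,0.01],"twist": [0,0,0]},{"xyz": [0,0,0.03],"twist": [0,0,0]},{"xyz": [0,0,0.06],"twist": [0.8,-5.9,0]},{"xyz": [0,0,0.09],"twist": [1.6,-11.9,0]},{"xyz": [0,0,0.12],"twist": [2.4,-17.8,0]},{"xyz": [0,0,0.13],"twist": [3.3,-24,0]},{"xyz": [0,0,0.13],"twist": [3.3,-24,0]},{"xyz": [0,0,0.13],"twist": [3.3,-24,0]},{"xyz": [0,0,0.13],"twist": [3.3,-24,0]},{"xyz": [0,0,0.13],"twist": [3.3,-24,0]},{"xyz": [0,0,0.13],"twist": [3.3,-24,0]},{"xyz": [0,0,0.13],"twist": [3.3,-24,0]}]'

```text
time: 29.17
tool_pos: [0.6174, -0.0089, 0.1585]
ee_rot: [-1.991, -0.001, 1.706]
wrist_force: [-0.5, 0.4, -2.4]
width: 0.0461
```

```bash
sed -i 's/range(12)/range(9)/;s/i<11/i<8/' t.py; python3 t.py
```

```text
29.5667 [ 0.6168 -0.0091  0.1595] [-1.9936e+00 -9.0000e-04  1.7056e+00] w 0.0455
F [-0.225  0.028 -1.905] T [-0.0117  0.3149 -0.0157] T about jaw [0.2818 0.3045 0.3226 0.3108 0.3219 0.3246 0.3263 0.3087 0.3215] 0.3136
```

>>> step_arm --commands '[{"xyz": [0,0,0],"twist": [-0.4,3,0]},{"xyz": [0,0,0],"twist": [-0.8,6,0]},{"xyz": [0,0,0],"twist": [-1.2,9,0]},{"xyz": [0,0,0],"twist": [-1.6,12,0]},{"xyz": [0,0,0],"twist": [-2.1,15,0]},{"xyz": [0,0,0],"twist": [-2.5,18,0]},{"xyz": [0,0,0],"twist": [-2.8,20.5,0]},{"xyz": [0,0,0],"twist": [-3.0,22,0]},{"xyz": [0,0,0],"twist": [-3.1,23,0]},{"xyz": [0,0,0],"twist": [-3.2,23.5,0]},{"xyz": [0,0,0],"twist": [-3.3,24,0]},{"xyz": [0,0,0],"twist": [-3.3,24,0]}]'

```text
time: 30.57
tool_pos: [0.6168, -0.009, 0.1594]
ee_rot: [-1.571, -0.0, 1.705]
wrist_force: [0.1, -0.0, -2.4]
width: 0.046
```

```bash
python3 t.py
```

```text
30.9667 [ 0.6166 -0.0091  0.1597] [-1.5711 -0.      1.7053] w 0.0461
F [ 0.243  0.008 -2.188] T [ 0.0326 -0.0285  0.0041] T about jaw [-0.0067 -0.06   -0.0221 -0.02   -0.0235 -0.028  -0.0232 -0.0665 -0.0437] -0.0326
```

The level balance is now −0.033 against +0.053 at the start, a shift of 0.086 N m, so the ball runs in this bottle. To confirm, I'll tip it the other way, cap down.

>>> step_arm --commands '[{"xyz": [-0.02,0,0.02],"twist": [-0.8,5.9,0]},{"xyz": [-0.02,0,0.04],"twist": [-1.6,11.9,0]},{"xyz": [-0.02,0,0.04],"twist": [-2.4,17.8,0]},{"xyz": [-0.02,0,0.04],"twist": [-2.4,17.8,0]},{"xyz": [-0.02,0,0.04],"twist": [-2.4,17.8,0]},{"xyz": [-0.02,0,0.04],"twist": [-2.4,17.8,0]},{"xyz": [-0.02,0,0.04],"twist": [-2.4,17.8,0]},{"xyz": [-0.02,0,0.04],"twist": [-2.4,17.8,0]}]'

```text
time: 31.63
tool_pos: [0.596, -0.0092, 0.201]
ee_rot: [-1.26, 0.0, 1.705]
wrist_force: [0.3, 0.4, -1.8]
width: 0.0459
```

>>> step_arm --commands '[{"xyz": [0,0,0],"twist": [0.4,-3,0]},{"xyz": [0,0,0],"twist": [0.8,-6,0]},{"xyz": [0,0,0],"twist": [1.2,-9,0]},{"xyz": [0,0,0],"twist": [1.6,-12,0]},{"xyz": [0,0,0],"twist": [1.9,-14,0]},{"xyz": [0,0,0],"twist": [2.2,-16,0]},{"xyz": [0,0,0],"twist": [2.3,-17,0]},{"xyz": [0,0,0],"twist": [2.4,-17.5,0]},{"xyz": [0,0,0],"twist": [2.4,-17.8,0]},{"xyz": [0,0,0],"twist": [2.4,-17.8,0]}]'

```text
time: 32.47
tool_pos: [0.5964, -0.0091, 0.1998]
ee_rot: [-1.571, 0.0, 1.705]
wrist_force: [-0.2, -0.1, -2.4]
width: 0.0459
```

```bash
python3 t.py
```

```text
32.8667 [ 0.5969 -0.009   0.1992] [-1.5703e+00 -2.0000e-04  1.7055e+00] w 0.0457
F [-0.156 -0.058 -2.291] T [0.0256 0.0552 0.0198] T about jaw [ 0.1177  0.0327  0.0755  0.0626 -0.0048  0.0271  0.0526  0.0476  0.0502] 0.0512
```

Confirmed: the balance is back to +0.051, so this is the good bottle. Moving over the mixer.

>>> step_arm --commands '[{"xyz": [-0.025,0.003,0.02],"twist": [0,0,2]},{"xyz": [-0.05,0.006,0.03],"twist": [0,0,4]},{"xyz": [-0.075,0.01,0.03],"twist": [0,0,6]},{"xyz": [-0.1,0.0145,0.03],"twist": [0,0,8.5]},{"xyz": [-0.112,0.0145,0.02],"twist": [0,0,8.5]},{"xyz": [-0.112,0.0145,0],"twist": [0,0,8.5]},{"xyz": [-0.112,0.0145,-0.02],"twist": [0,0,8.5]},{"xyz": [-0.112,0.0145,-0.04],"twist": [0,0,8.5]},{"xyz": [-0.112,0.0145,-0.055],"twist": [0,0,8.5]},{"xyz": [-0.112,0.0145,-0.055],"twist": [0,0,8.5]},{"xyz": [-0.112,0.0145,-0.055],"twist": [0,0,8.5]},{"xyz": [-0.112,0.0145,-0.055],"twist": [0,0,8.5]}]'

```text
time: 33.87
tool_pos: [0.4855, 0.0054, 0.1457]
ee_rot: [-1.573, 0.001, 1.854]
wrist_force: [-0.1, -0.2, -1.6]
width: 0.0459
```

```bash
python3 t.py; python3 - <<'E'
from h import *
snap('scene','sc6');snap('wrist','wr6');snap('top','tp6')
E
```

```text
34.2667 [0.485  0.0054 0.145 ] [-1.5715e+00  2.0000e-04  1.8538e+00] w 0.0456
F [ 0.02  -0.009 -1.919] T [0.0287 0.0179 0.0105] T about jaw [ 0.0374 -0.0199  0.0113 -0.0269  0.0283  0.0197  0.0066 -0.0091  0.0347] 0.0091
```

View pics/sc6.png

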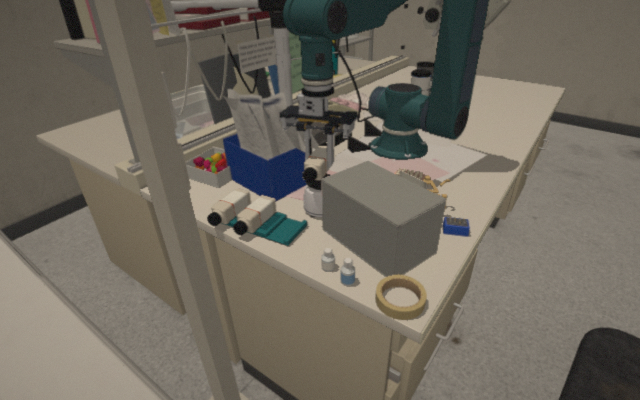

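View pics/wr6.png

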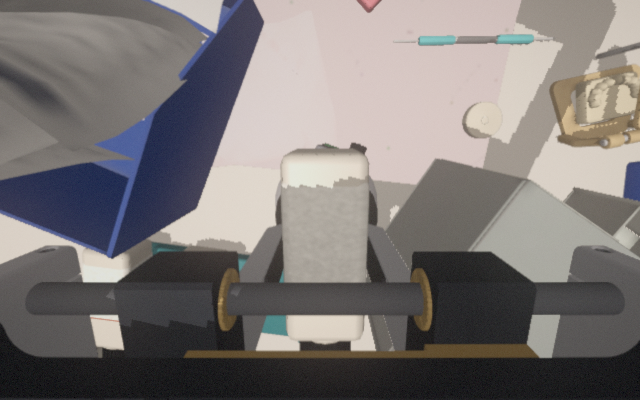

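View pics/tp6.png

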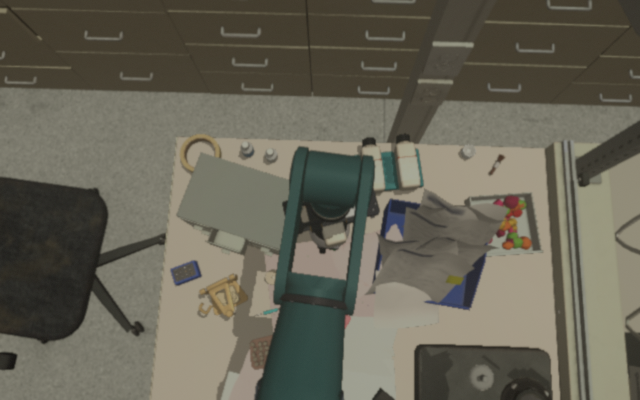

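The bottle hangs centred above the mixer in the wrist view: bottle at u 283-368, housing at 275-377. The gripper is clear of the papers and the cabinet. I'm lowering gently.

>>> step_arm --commands '[{"xyz": [0,0,-0.008],"twist": [0,0,0]},{"xyz": [0,0,-0.016],"twist": [0,0,0]},{"xyz": [0,0,-0.02],"twist": [0,0,0]},{"xyz": [0,0,-0.023],"twist": [0,0,0]},{"xyz": [0,0,-0.025],"twist": [0,0,0]},{"xyz": [0,0,-0.027],"twist": [0,0,0]},{"xyz": [0,0,-0.029],"twist": [0,0,0]},{"xyz": [0,0,-0.029],"twist": [0,0,0]},{"xyz": [0,0,-0.029],"twist": [0,0,0]},{"xyz": [0,0,-0.029],"twist": [0,0,0]}]'

```text
time: 35.25
tool_pos: [0.4849, 0.0054, 0.1161]
ee_rot: [-1.571, 0.0, 1.854]
wrist_force: [-1.7, 0.0, 0.8]
width: 0.0457
```

>>> step_arm --commands '[{"xyz": [0,0,-0.001],"twist": [0,0,0]},{"xyz": [0,0,-0.002],"twist": [0,0,0]},{"xyz": [0,0,-0.003],"twist": [0,0,0]},{"xyz": [0,0,-0.003],"twist": [0,0,0]},{"xyz": [0,0,-0.003],"twist": [0,0,0]},{"xyz": [0,0,-0.003],"twist": [0,0,0]}]'

```text
time: 35.75
tool_pos: [0.485, 0.0054, 0.1129]
ee_rot: [-1.572, 0.0, 1.854]
wrist_force: [-1.1, -0.2, 3.7]
width: 0.0457
```

>>> step_arm --commands '[{"xyz": [0,0,-0.001],"twist": [0,0,0]},{"xyz": [0,0,-0.002],"twist": [0,0,0]},{"xyz": [0,0,-0.003],"twist": [0,0,0]},{"xyz": [0,0,-0.003],"twist": [0,0,0]},{"xyz": [0,0,-0.003],"twist": [0,0,0]}]'

```text
time: 36.17
tool_pos: [0.4851, 0.0054, 0.1108]
ee_rot: [-1.572, 0.0, 1.854]
wrist_force: [-4.2, -0.2, 8.0]
width: 0.0458
```

>>> step_arm --commands '[{"xyz": [0,0,-0.001],"twist": [0,0,0]},{"xyz": [0,0,-0.001],"twist": [0,0,0]},{"xyz": [0,0,-0.001],"twist": [0,0,0]},{"xyz": [0,0,-0.001],"twist": [0,0,0]}]'

```text
time: 36.5
tool_pos: [0.4851, 0.0054, 0.1108]
ee_rot: [-1.572, 0.001, 1.854]
wrist_force: [-5.1, -0.3, 12.3]
width: 0.0458
```

The head is on its stop: z no longer changes and the force is rising to about 14 N of contact. Holding.

>>> step_arm --commands '[{"xyz": [0,0,-0.0005],"twist": [0,0,0]},{"xyz": [0,0,-0.0005],"twist": [0,0,0]},{"xyz": [0,0,-0.0005],"twist": [0,0,0]},{"xyz": [0,0,-0.0005],"twist": [0,0,0]},{"xyz": [0,0,-0.0005],"twist": [0,0,0]},{"xyz": [0,0,-0.0005],"twist": [0,0,0]},{"xyz": [0,0,-0.0005],"twist": [0,0,0]},{"xyz": [0,0,-0.0005],"twist": [0,0,0]},{"xyz": [0,0,-0.0005],"twist": [0,0,0]},{"xyz": [0,0,-0.0005],"twist": [0,0,0]},{"xyz": [0,0,-0.0005],"twist": [0,0,0]},{"xyz": [0,0,-0.0005],"twist": [0,0,0]}]'

```text
time: 37.5
tool_pos: [0.4851, 0.0054, 0.1108]
ee_rot: [-1.573, 0.001, 1.854]
wrist_force: [-6.7, 0.2, 15.1]
width: 0.046
```

```bash
python3 - <<'E'
from h import *
o=robot.get_obs();print(o['time'],o['tool_pos'],o['wrist_force'],o['wrist_torque'],o['ee_rot']);snap('wrist','wr7')
E
```

```text
37.5 [0.48513243 0.0054339  0.11076712] [-6.69848324  0.22234437 15.05796998] [0.14930078 1.11979152 0.08931326] [-1.57254150e+00  6.56233011e-04  1.85379247e+00]
```

View pics/wr7.png

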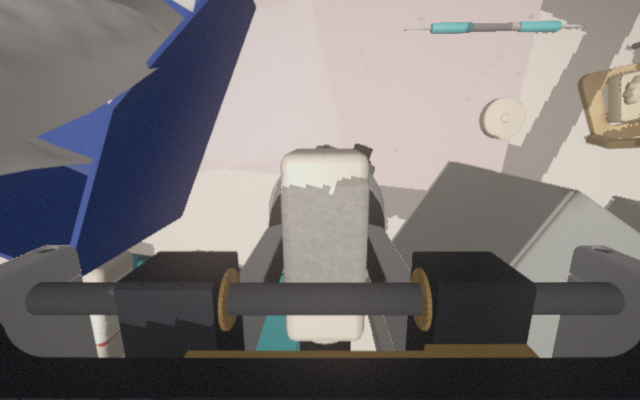

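The bottle lies flat on the middle of the mixer with the head held down for over a second. Lifting slowly, then carrying it to the far edge.

>>> step_arm --commands '[{"xyz": [0,0,0.005],"twist": [0,0,0]},{"xyz": [0,0,0.012],"twist": [0,0,0]},{"xyz": [0,0,0.03],"twist": [0,0,0]},{"xyz": [0,0,0.055],"twist": [0,0,0]},{"xyz": [0,0,0.08],"twist": [0,0,0]},{"xyz": [0,0,0.105],"twist": [0,0,0]},{"xyz": [0,0,0.13],"twist": [0,0,0]},{"xyz": [0,0,0.145],"twist": [0,0,0]},{"xyz": [0,0,0.15],"twist": [0,0,0]},{"xyz": [0,0,0.15],"twist": [0,0,0]},{"xyz": [0,0,0.15],"twist": [0,0,0]},{"xyz": [0,0,0.15],"twist": [0,0,0]}]'

```text
time: 38.55
tool_pos: [0.484, 0.0055, 0.2556]
ee_rot: [-1.567, -0.002, 1.854]
wrist_force: [0.3, -0.4, -1.4]
width: 0.0463
```

>>> step_arm --commands '[{"xyz": [0.01,0.001,0],"twist": [0,0,-1]},{"xyz": [0.03,0.003,0],"twist": [0,0,-3]},{"xyz": [0.055,0.005,0],"twist": [0,0,-5]},{"xyz": [0.08,0.007,0],"twist": [0,0,-7]},{"xyz": [0.105,0.01,0],"twist": [0,0,-9]},{"xyz": [0.13,0.012,0],"twist": [0,0,-11]},{"xyz": [0.155,0.014,0],"twist": [0,0,-13]},{"xyz": [0.175,0.015,0],"twist": [0,0,-15]},{"xyz": [0.19,0.015,0],"twist": [0,0,-16]},{"xyz": [0.2,0.015,0],"twist": [0,0,-16]},{"xyz": [0.205,0.015,0],"twist": [0,0,-16]},{"xyz": [0.205,0.015,0],"twist": [0,0,-16]}]'

```text
time: 39.55
tool_pos: [0.6906, 0.0205, 0.2553]
ee_rot: [-1.568, -0.0, 1.574]
wrist_force: [0.6, 0.0, -2.3]
width: 0.046
```

>>> step_arm --commands '[{"xyz": [0,0,0],"twist": [0,0,0]},{"xyz": [0,0,0],"twist": [0,0,0]},{"xyz": [0,0,0],"twist": [0,0,0]},{"xyz": [0,0,0],"twist": [0,0,0]},{"xyz": [0,0,0],"twist": [0,0,0]},{"xyz": [0,0,0],"twist": [0,0,0]}]'

```text
time: 40.05
tool_pos: [0.6895, 0.0204, 0.2585]
ee_rot: [-1.571, -0.0, 1.574]
wrist_force: [0.0, 0.1, -1.6]
width: 0.0458
```

```bash
python3 t.py; python3 - <<'E'
from h import *
snap('scene','sc8');snap('wrist','wr8');snap('top','tp8')
E
```

```text
40.45 [0.6898 0.0205 0.258 ] [-1.5708e+00 -1.0000e-04  1.5745e+00] w 0.0454
F [ 0.002 -0.131 -1.839] T [0.02   0.028  0.0032] T about jaw [ 0.0186  0.005  -0.0125  0.038   0.0893  0.0248  0.0007  0.0536  0.0342] 0.028
```

View pics/sc8.png

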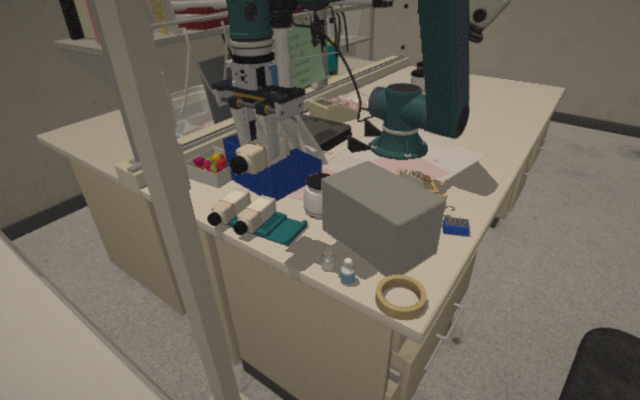

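View pics/wr8.png

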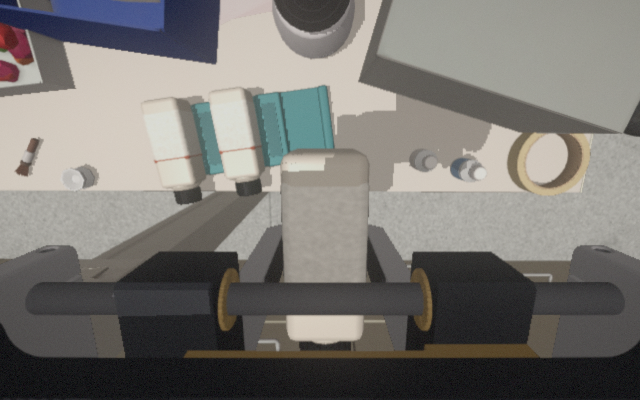

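View pics/tp8.png

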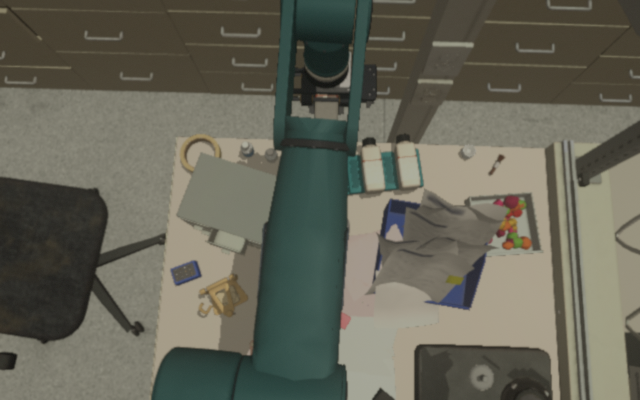

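The silent bottles lie in their slots, the bystanders are standing, and the good bottle is held square and level about 23 cm up at the far edge. Handing in.

```bash
python3 -c "
from bench import robot
print(robot.close_job())"
```

```text
the job is handed in; nothing more can be done
None
```

The job is handed in. The good bottle was the one in the rack's +y slot, nearest the cabinet. The other two are back in their slots and never went on the mixer.

**Finding the bottle:** I tipped each bottle base end down by 24° and compared its level balance before and after.
- **Middle and −y bottles:** they did not change (shifts of about 0.01 and 0.001 N m).
- **+y bottle, first test:** it looked silent, shifting only from +0.053 to about +0.025 N m, so I put it back. Most likely the quick return swing had moved the ball.
- **+y bottle, slower retest:** it went from +0.053 to −0.033 N m. Tipping it cap down took it back to +0.051 N m, so the ball runs end to end.

**On the mixer:** I laid it on the middle of the platform, within the roughly 2 mm camera accuracy. I pressed until the height stopped changing at about 6 mm of travel, with the wrist reading 8 N at that point and rising to 15 N. I held it there for about 1.3 s, gripping throughout.

**Last checks (time 40 s):** The bottle is held level and square in the jaws with its body centre at x ≈ 0.69, y ≈ 0.02, and its underside about 0.23 m up. The pictures show the bystanders upright and nothing moved. The felt wheel was hidden by the arm in the final views, but was in place in the picture taken during pressing. One check stayed loose: the last balance reading, +0.028 N m, is too noisy to say which end the ball is at now.

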